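# Hang an arm bracket in the slotted stand of the frame rack

## Robot

A 7-joint arm with a two-finger parallel gripper is mounted at the origin on the work surface. World frame = base frame: x ahead of the robot, y to its left, z up, the work surface at z = 0. Lengths are in m, angles in rad, forces in N, time in s.
With the tool pointing down it reaches from about 0.425 to 0.925 m from the base axis. Payload 6.8 kg.
Tool frame: the origin (TCP) lies midway between the tips of the shut fingers; the grasp point (between the pads) lies 19 mm behind it; z points along the fingers, y is the line along which they close (so a half turn about z gives the same grasp; the last joint's range is limited). The gripper opens to 85 mm and grips with 20 to 120 N. Pads are 22 mm wide; open, the fingers measure 114 mm over their backs; the gripper's body (76 mm by 85 mm) begins 54 mm behind the grasp point. The pads swing forward as they close: fully open they stand 13 mm farther back than shut.
Start: joints at [-1.302, 0.477, 0.022, 1.555, -0.011, 1.109, -0.083], TCP at [0.248, 0.628, 0.231] pointing down, gripper open.
Joint ranges: [-2.96, 2.96], [-0.34, 2.1], [-1.41, 1.46], [0.24, 2.44], [-1.37, 4.51], [0.17, 1.92], [-2.96, 2.96]. Speed limits (rad/s): [2.39, 2.39, 3.14, 3.14, 3.14, 3.14, 3.14].

## Interface

Orientations are given as a rotation vector (axis times angle).
In Python, from bench import r gives the robot as it stands. The module is installed in compiled form; this text tells all that it offers.
- The arm moves only by the tool apply_moves, never from a script. Its argument "rows" is a list of rows, each a list of 6 numbers: the shift along the tool's x, y, z scaled (see below), then the turn, a rotation vector about the tool's x, y, z scaled (see below). A call has 1 to 5 rows; each row is the pose to reach, as a shift and turn from the pose commanded when the call began, along the tool's axes at that moment; what a row does not reach only later rows make up. The controller multiplies each number of a shift by 0.25 m and each number of a turn by 90 degrees. A row lasts 1/8 s, in which the tool goes at most 62.5 mm and 10.7 degrees, less where a joint would pass 70% of its speed; a pose out of reach is approached as far as the arm can. A call with a number of a shift or a turn outside -1 to 1 is refused whole. A call with a gripper value outside its range is refused whole. "claw" is the opening, from 0 (shut) to 1 (fully open), set as the call begins (left out, the last holds). The fingers move at their own pace and stop on an object; "newtons" is the grip in N (left out, the last holds). Time passes only in rows, so rows that repeat a pose let the fingers close. It gives the time, the measured TCP pose, the force, the opening and the grip force at its end, in the units of the state.
- r.get_obs(): the state, without advancing time (a new reading comes with each control period).
- r.grab_frame(name): name is "scene" or "top"; returns a dict with "pixels" (384x512x3 uint8, red, green, blue), "intrinsics" (3x3 intrinsics, pixels), "eye" and "attitude" of the camera in the world. Camera axes: x right, y up, looking along -z (the intrinsics and any distortion apply to the point x, -y, -z); pixel columns grow to the right and rows downward; lengths in m; the calibration is good to about 2 mm. A picture is of the moment at which its call begins. There is no depth.
- r.hand_in(): hands the job in; it is judged then, once.
Trained networks look in a picture, given as the dict that the camera call returned (one of the last four; its "shot" number tells which), for a name from the list of things; names that differ only in an ending like _2 or _b are one class to them, and where a whole thing is asked for, a point or a joint stands for the part that bears it (a point fixed in the world has none). Each returns a list of dicts, best first, with "conf" (0 to 1); they miss things now and then, are a little off and sometimes report something else, mostly with a low value. They report only what shows in the picture. A call takes as long as a camera call. They do not tell look-alikes from the thing itself.
- r.search_frame(picture, thing): "rect" ([left, top, width, height] in pixels, round what is visible of it).
- r.outline_of(picture, thing): "pixels" (384x512 bool, what is visible of it) and "rect" ([left, top, width, height] in pixels, round what is visible of it).
- r.landmark_of(picture, thing): "point" ([column, row] in pixels: a listed point, or the origin of a listed thing).
The state is a dict: "clock": time; "joints": joint angles; "qvel": joint speeds; "tau": joint torques, N m; "tcp_pos": TCP position; "orientation": TCP orientation; "contact_force": force on the tool from outside, world axes, zero at the start; "moment": the same for the moment, N m; "grip_width": finger opening in m; "gripper_force": force on a finger pad.
Only numpy, scipy, OpenCV 4.12 (cv2) and the standard library are available. Lean on these libraries where they do the work, as an engineer would, in place of code of your own. Each camera call takes 0.05 s, during which the arm holds its last target. There are 200 camera calls.

## Task

Hang the bracket that has two hook tabs in the empty slotted stand: put both tabs through the two upright slots, then push it straight down until it is fully home and the spring catch has snapped out over its top edge. Let go of it, and leave the similar plain bracket without tabs where it stands.

Things in the scene. Friction and masses are not known exactly. Their poses are not given: they have to be found in the camera images.
- bracket_grip (a point): Tabbed bracket, dark steel, 0.4 kg, upright: tube 25 wide (y), 30 high, 100 long (x) on a 6 mm web; back plate at +x, 68 x 5 x 100 high. Point: in the tube, grip across y; 85 over underside, 15 under top, 45 mm behind plate's rear face. x to tabs, z up. Tabs stick 21 mm out of plate at y +-26, 14 wide: neck 25-35 below point, lip down to 59 below; gap plate to lip 8 mm at neck, 16 at end.
- slots (a point): Empty aluminium stand, fixed. Point: on its front face midway between the slots, at their lower edges, 95 mm up. x goes into the slots, z up. Sheet 4 thick, top 64 over point; slots 36 wide, 56 high, at y +-26. Tabs enter with bracket_grip 59-81 mm above point (best 70); plate meets the face at bracket_grip x = -45. Home: bracket_grip 35 above point, x -45 to -50. The other stand is full.
- catch (a joint): Spring catch at the empty stand's top, midway between slots: steel nose 12 wide, 12 high, sticking 12 mm out of the face. 0 = out; grows (m) to 0.018 as pressed in. The plate presses it in 12 mm (5 to 9 N) on meeting the face. Its rubbing bears the bracket's weight, so push down. It springs out over the plate's top edge (2 mm clear) when the bracket is home; let go earlier, it hangs askew.
- plain_grip (a point): The similar loose bracket without tabs, its plate 110 mm wide, with four screw holes; same tube and heights, same point and axes as bracket_grip. Not to be used or moved.
Not all that is in view belongs to the job. What is shaped like the part that bears bracket_grip but pink is not meant.

How it is judged:
At the end, for the whole second after the job is handed in: The tabbed bracket hangs at rest in the empty stand: its grip point 35 mm (-7, +5 mm) above the slots' lower edges, 37 to 57 mm before the front face and within 18 mm of the middle, its arm within 10 degrees of the stand's x axis, and the spring catch out to within 4 mm (x of bracket_grip in the frame of slots between -0.057 and -0.037 m and y of bracket_grip in the frame of slots between -0.018 and 0.018 m and z of bracket_grip in the frame of slots between 0.028 and 0.04 m and angle between the x axis of bracket_grip and the x axis of slots, either way round below 0.17 rad and value of joint catch below 0.004 m and linear speed of bracket below 0.02 m/s); the robot touches nothing.
It fails at once if the plain bracket is moved more than 30 mm (distance of plain_grip from where it was at the start of the episode above 0.03 m).
It also fails if it takes over 35 s, if anything falls off the work surface, if the arm or the gripper's body presses on something with over 40 N, if the wrist force passes 120 N, or if a joint passes its speed limit or range.

## Working session

There is one attempt and no reset: what is moved stays moved. The work goes in short steps, Python scripts to look and compute and a tool call to move; the robot and the scene stay as the last step left them, time stands still between calls to the robot, and variables do not carry over. Pictures are saved under pics/ and viewed, at most 10 in all, crops included, and the job is handed in when it is done.

Besides the shell and the picture viewer there is one more tool, called after ">>>" by a JSON object that holds its "api" and its "payload", one argument or row to a line. apply_moves: Moves the arm, as the interface text tells. Its arguments: {"type":"object","properties":{"rows":{"type":"array","items":{"type":"array","items":{"type":"number"}}},"claw":{"type":"number"},"newtons":{"type":"number"}},"required":["rows"]}

```bash
mkdir -p pics
cat > h.py <<'E'
import numpy as np,cv2
from bench import r
from scipy.spatial.transform import Rotation as R
def att(f):
    a=np.array(f["attitude"],float)
    return a if a.shape==(3,3) else (R.from_rotvec(a).as_matrix() if a.size==3 else R.from_quat(a).as_matrix())
def proj(f,p):
    c=(np.atleast_2d(p)-f["eye"])@att(f); c=c*[1,-1,-1]
    q=c@np.array(f["intrinsics"]).T; return q[:,:2]/q[:,2:]
def ray(f,uv):
    d=np.linalg.inv(f["intrinsics"])@[uv[0],uv[1],1]; d=att(f)@(d*[1,-1,-1]); return np.array(f["eye"]),d/np.linalg.norm(d)
def tri(fs,uvs):
    A=0;b=0
    for f,u in zip(fs,uvs):
        o,d=ray(f,u);P=np.eye(3)-np.outer(d,d);A=A+P;b=b+P@o
    return np.linalg.solve(A,b)
def atz(f,uv,z):
    o,d=ray(f,uv);return o+d*(z-o[2])/d[2]
def save(n,f): cv2.imwrite(n,f["pixels"][:,:,::-1])
E
python3 - <<'E'
from h import *
s=r.grab_frame("scene");t=r.grab_frame("top")
print(s.keys(),s["eye"],s["attitude"],t["eye"],t["attitude"],s["intrinsics"])
cv2.imwrite("pics/a.png",cv2.resize(np.vstack([s["pixels"],t["pixels"]])[:,:,::-1],(400*2,600*2))[:, :] if 0 else np.vstack([s["pixels"],t["pixels"]])[:,:,::-1])
save("pics/s.png",s);save("pics/t.png",t)
for f,n in((s,"s"),(t,"t")):
  for th in("bracket_grip","plain_grip","slots","catch"):
    print(n,th,[(np.round(d["point"]),round(d["conf"],2)) for d in r.landmark_of(f,th)],[(np.round(d["rect"]),round(d["conf"],2)) for d in r.search_frame(f,th)])
print(r.get_obs())
E
```

```text
dict_keys(['pixels', 'intrinsics', 'eye', 'attitude', 'shot']) [ 0.75176958 -0.56335731  0.62790386] [0.87336785 0.20533307 0.39423969] [ 0.25365977 -0.01104188  1.12106582] [ 0.16172111 -0.15721024 -1.54541378] [[377.15538023   0.         253.8830596 ]
 [  0.         377.15538023 193.91130027]
 [  0.           0.           1.        ]]
s bracket_grip [(array([210., 133.]), 0.91), (array([276., 143.]), 0.85)] [(array([253., 136.,  46.,  42.]), 0.91), (array([194., 118.,  40.,  41.]), 0.58)]
s plain_grip [(array([179., 256.]), 0.84)] [(array([146., 237.,  72.,  77.]), 0.61)]
s slots [(array([357., 190.]), 0.61), (array([276., 140.]), 0.6)] [(array([333., 156.,  69.,  98.]), 0.59)]Traceback (most recent call last):
  File "<stdin>", line 8, in <module>
ValueError: it knows: bracket_grip, plain_grip, slots
```

View pics/s.png

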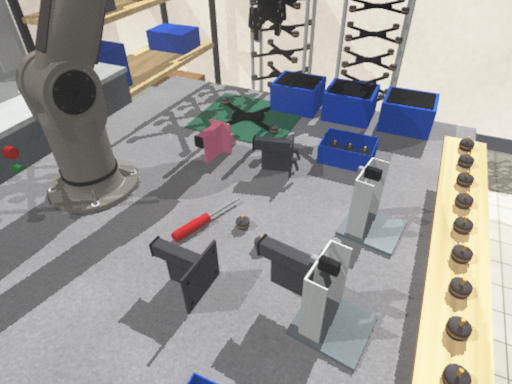

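View pics/t.png

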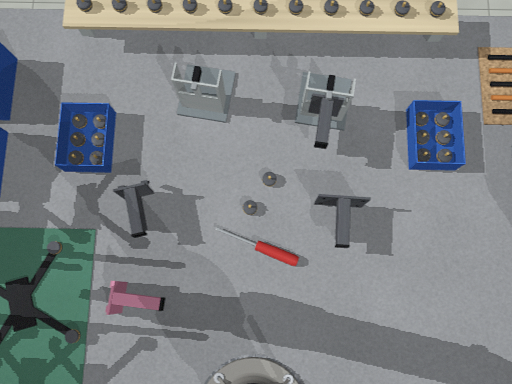

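The scene picture shows three candidates. The pink bracket is at scene (210,133), top (135,298). A dark bracket with tabs is at scene (276,150), top (135,210). The plain bracket, with a wide plate and holes, is at scene (185,265), top (343,215). A further bracket already hangs in the full stand at scene (290,265), top (325,115). I choose the dark one at scene (276,150). The empty stand is at scene (370,195), top (200,90).

Run:
```python
from h import *
s=r.grab_frame("scene");t=r.grab_frame("top")
for f,n in((s,"s"),(t,"t")):
  for th in("bracket_grip","plain_grip","slots"):
    print(n,th,[(np.round(d["point"],1),round(d["conf"],2)) for d in r.landmark_of(f,th)])
a=cv2.resize(s["pixels"][110:260,240:420],None,fx=4,fy=4,interpolation=3)[:, :][:,:,::-1]
b=cv2.resize(t["pixels"][55:245,100:250],None,fx=4,fy=4,interpolation=3)[:,:,::-1]
cv2.imwrite("pics/c1.png",a[:600]);cv2.imwrite("pics/c2.png",cv2.resize(b,(472,598)))
o=r.get_obs();print({k:np.round(v,3) for k,v in o.items()});print(proj(t,o["tcp_pos"]),proj(s,o["tcp_pos"]))
```

```text
s bracket_grip [(array([209.9, 131.6]), 0.62), (array([275.4, 145.4]), 0.59)]
s plain_grip [(array([176.8, 254.9]), 0.59)]
s slots [(array([358.3, 189. ]), 0.9)]
t bracket_grip [(array([132.7, 303.3]), 0.83), (array([131.2, 204.9]), 0.72)]
t plain_grip [(array([344.8, 218.2]), 0.72)]
t slots [(array([199.9,  94.8]), 0.63)]
{'clock': np.float64(0.8), 'joints': array([-1.302,  0.477,  0.022,  1.555, -0.012,  1.109, -0.083]), 'qvel': array([ 0.   , -0.002, -0.   ,  0.   ,  0.   ,  0.001,  0.001]), 'tau': array([ 1.0000e-03, -5.9626e+01,  1.6060e+00, -2.8153e+01,  1.2000e-02,
        2.0000e-03,  0.0000e+00]), 'tcp_pos': array([0.248, 0.628, 0.231]), 'orientation': array([-0.588, -3.086, -0.   ]), 'contact_force': array([0.006, 0.719, 0.184]), 'moment': array([-0.031,  0.009, -0.061]), 'gripper_force': np.float64(0.0), 'grip_width': np.float64(0.085)}
[[-99.80314338 288.41421974]] [[267.39960111  42.06923295]]
```

View pics/c1.png

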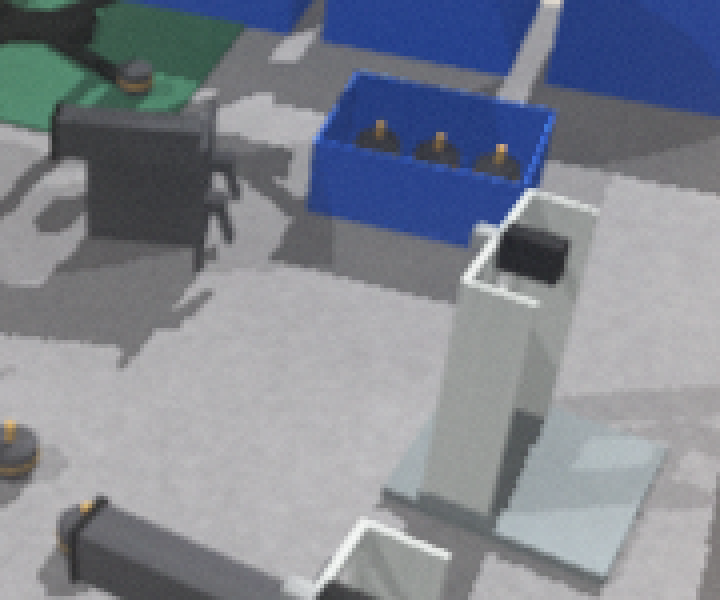

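View pics/c2.png

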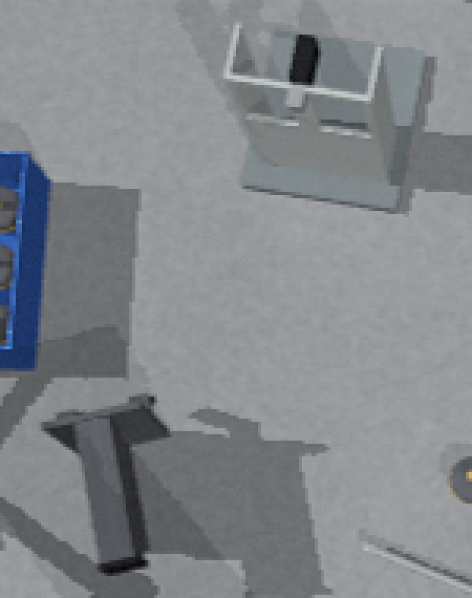

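Crop c1 shows the chosen bracket with two hook tabs, at c1 (230,175) and (222,220). Its tube points away from them, so this is the tabbed one. The empty stand's top front edge runs from c1 (465,280) to (530,192), and in c2 from (225,77) to (373,100).

```bash
cat > fit.py <<'E'
from h import *
from scipy.optimize import minimize
def box(x0,x1,y0,y1,z0,z1): return np.array([[x,y,z] for x in(x0,x1) for y in(y0,y1) for z in(z0,z1)])
# grip frame, mm: plate rear face at x=+45
BR=[box(-55,45,-12.5,12.5,-15,15),box(-55,45,-3,3,-85,-15),box(45,50,-34,34,-85,15)]
for y in(-26,26): BR+=[box(50,71,y-7,y+7,-35,-25),box(60,71,y-7,y+7,-59,-25)]
def T(p,z):
    c,s=np.cos(p[2]),np.sin(p[2]);return np.array([[c,-s,0],[s,c,0],[0,0,1]]),np.array([p[0],p[1],z])
def render(f,p,z,S=4):
    M,t=T(p,z);im=np.zeros((384*S,512*S),np.uint8)
    for b in BR:
        q=proj(f,b/1000@M.T+t);cv2.fillConvexPoly(im,cv2.convexHull(np.round((q+.5)*S).astype(np.int32)),1)
    return cv2.resize(im.astype(np.float32),(512,384),interpolation=cv2.INTER_AREA)
def fitb(fm,p0,z=.085):
    def c(p): return sum(np.abs(render(f,p,z)-m).sum()/m.sum() for f,m in fm)
    best=None
    for d in (-.2,0,.2):
        s0=np.array(p0)+[0,0,d]
        o=minimize(c,s0,method="Nelder-Mead",options=dict(initial_simplex=s0+np.array([[0,0,0],[.012,0,0],[0,.012,0],[0,0,.15]]),maxiter=150))
        if best is None or o.fun<best.fun:best=o
    return best
E
python3 - <<'E'
from fit import *
s=r.grab_frame("scene");t=r.grab_frame("top")
fm=[]
for f,u in((s,(275,147)),(t,(133,208))):
  for d in r.outline_of(f,"bracket_grip"):
    x,y,w,h=d["rect"]; print(d["rect"],d["conf"])
    if abs(x+w/2-u[0])<25 and abs(y+h/2-u[1])<25: fm.append((f,d["pixels"].astype(np.float32)));break
a=atz(t,(138,232),.1);b=atz(t,(131.5,187),.1);print(a,b)
lm=tri([s,t],[(275.4,145.4),(131.2,204.9)]);print("lm",lm)
yaw=np.arctan2(*(b-a)[1::-1]) 
for k in([0,1],[0],[1]):
  o=fitb([fm[i] for i in k],[lm[0],lm[1],yaw]);print(k,o.x,o.fun)
L=tri([s,t],[(356.2,180),(218.5,86.8)]);Rr=tri([s,t],[(372.5,158),(171.5,79.5)]);print("tri corners",L,Rr)
for f,u,v in((t,(218.5,86.8),(171.5,79.5)),(s,(356.2,180),(372.5,158))):
  p,q=atz(f,u,.159),atz(f,v,.159);d=q-p;print(p,q,(p+q)/2,np.linalg.norm(d),"yaw",np.arctan2(-d[0],d[1]))
print("slots lm",tri([s,t],[(358.3,189),(199.9,94.8)]), atz(t,(199.9,94.8),.095),atz(s,(358.3,189),.095))
E
```

```text
[195.0, 117.1, 40.2, 44.9] 0.86
[252.6, 134.0, 44.9, 39.4] 0.72
[106.1, 281.0, 53.5, 32.9] 0.95
[112.3, 178.8, 44.1, 58.8] 0.77
[0.3727978  0.24353895 0.1       ] [0.46873647 0.26406446 0.1       ]
lm [0.43061421 0.26508525 0.08177506]
[0, 1] [0.4232568  0.2594438  0.24874074] 0.4010400176048279
[0] [0.41966742 0.26527831 0.21687544] 0.19431817531585693
[1] [0.42360039 0.2585955  0.25646837] 0.13546457886695862
tri corners [0.67614457 0.08194593 0.16064452] [0.69105375 0.18146894 0.15805001]
[0.67458309 0.08114652 0.159     ] [0.68907967 0.1806288  0.159     ] [0.68183138 0.13088766 0.159     ] 0.10053295591298657 yaw -0.14470173711903642
[0.67762492 0.08635216 0.159     ] [0.69233261 0.18153562 0.159     ] [0.68497876 0.13394389 0.159     ] 0.09631306489017848 yaw -0.15330692525150555
slots lm [0.67975184 0.12726298 0.10589999] [0.68274739 0.12805038 0.095     ] [0.67948939 0.14314917 0.095     ]
```

The bracket grip is at about (0.425, 0.260, 0.085) with yaw 0.25. The slots point is at about (0.682, 0.132, 0.095) with yaw -0.148.

```bash
cat > go.py <<'E'
import sys
from h import *
# usage: go.py x y z yaw  -> normalized row (grasp target as TCP)
def row(x,y,z,yaw):
    o=r.get_obs();M=R.from_rotvec(o["orientation"]);p=np.array(o["tcp_pos"])
    c,s=np.cos(yaw),np.sin(yaw)
    best=None
    for k in(1,-1):
        W=R.from_matrix(np.array([[-c*k,-s*k,0],[-s*k,c*k,0],[0,0,-1]]).T.T if 0 else np.column_stack([[-c*k,-s*k,0],[-s*k,c*k,0],[0,0,-1]]))
        t=(M.inv()*W).as_rotvec()
        if best is None or np.linalg.norm(t)<np.linalg.norm(best): best=t
    return np.round(M.inv().apply(np.array([x,y,z])-p)/.25,3),np.round(best/(np.pi/2),3)
if __name__=="__main__":
    print(*row(*map(float,sys.argv[1:5])));o=r.get_obs();print(np.round(o["tcp_pos"],4),np.round(o["contact_force"],1),round(float(o["clock"]),2))
E
python3 - <<'E'
from go import *
print(row(0.425,0.26,0.2,0.25))
E
```

```text
(array([-1.198, -1.107,  0.125]), array([ 0.   ,  0.   , -0.399]))
```

>>> {"api": "apply_moves", "payload": {
  "rows": [
    [-0.85,-0.79,0,0,0,-0.2],
    [-0.85,-0.79,0,0,0,-0.4],
    [-0.85,-0.79,0,0,0,-0.4],
    [-0.85,-0.79,0,0,0,-0.4],
    [-0.85,-0.79,0,0,0,-0.4]
  ],
  "claw": 1,
  "newtons": 90
}}

```text
clock: 1.62
tcp_pos: [0.3749, 0.3626, 0.2316]
orientation: [-0.39, 3.117, -0.001]
contact_force: [-0.0, 0.1, 0.1]
grip_width: 0.0853
gripper_force: 0.0
```

```bash
python3 go.py 0.425 0.26 0.18 0.25
```

```text
[-0.093 -0.447  0.207] [-0.     0.    -0.001]
[0.3749 0.3626 0.2316] [-0.   0.1  0.1] 1.62
```

>>> {"api": "apply_moves", "payload": {
  "rows": [
    [-0.09,-0.45,0.2,0,0,0],
    [-0.09,-0.45,0.2,0,0,0],
    [-0.09,-0.45,0.2,0,0,0],
    [-0.09,-0.45,0.2,0,0,0]
  ]
}}

```text
clock: 2.12
tcp_pos: [0.4231, 0.263, 0.1816]
orientation: [-0.393, 3.117, 0.001]
contact_force: [0.1, 0.3, -0.1]
grip_width: 0.0855
gripper_force: 0.0
```

```bash
python3 go.py 0.425 0.26 0.067 0.25
python3 - <<'E'
from fit import *
s=r.grab_frame("scene");t=r.grab_frame("top")
b=np.vstack([cv2.resize(s["pixels"][80:200,190:350],None,fx=3,fy=3),cv2.resize(t["pixels"][140:280,60:220],None,fx=3,fy=3)])
cv2.imwrite("pics/d.png",cv2.resize(b[:,:,::-1],None,fx=.75,fy=.75))
E
```

```text
[-0.004 -0.014  0.458] [0.    0.    0.001]
[0.4231 0.263  0.1816] [ 0.1  0.3 -0.1] 2.12
```

View pics/d.png

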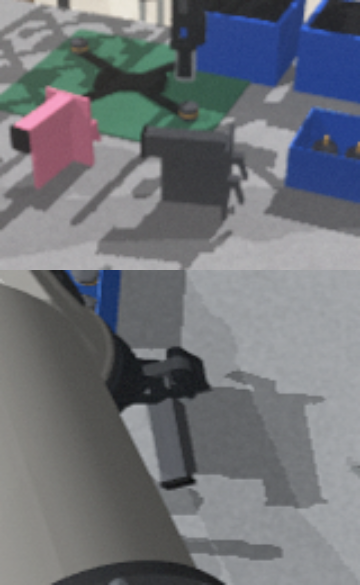

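The picture shows the open gripper above the bracket's tube, with the finger tip at scene (272,114). The bracket stands undisturbed, so I descend.

>>> {"api": "apply_moves", "payload": {
  "rows": [
    [-0.005,-0.014,0.2,0,0,0],
    [-0.005,-0.014,0.35,0,0,0],
    [-0.005,-0.014,0.46,0,0,0],
    [-0.005,-0.014,0.46,0,0,0]
  ]
}}

```text
clock: 2.72
tcp_pos: [0.4236, 0.2601, 0.0651]
orientation: [0.397, -3.113, 0.002]
contact_force: [-0.5, 0.6, 0.9]
grip_width: 0.0854
gripper_force: 0.0
```

>>> {"api": "apply_moves", "payload": {
  "rows": [
    [0,0,0,0,0,0],
    [0,0,0,0,0,0],
    [0,0,0,0,0,0],
    [0,0,0,0,0,0],
    [0,0,0,0,0,0]
  ],
  "claw": 0,
  "newtons": 90
}}

```text
clock: 3.35
tcp_pos: [0.4259, 0.2601, 0.0673]
orientation: [-0.394, 3.115, 0.002]
contact_force: [0.0, -0.3, 8.0]
grip_width: 0.0237
gripper_force: 88.3
```

>>> {"api": "apply_moves", "payload": {
  "rows": [
    [0,0,0,0,0,0],
    [0,0,0,0,0,0]
  ]
}}

```text
clock: 3.6
tcp_pos: [0.426, 0.2602, 0.0673]
orientation: [-0.394, 3.115, 0.002]
contact_force: [-0.6, 0.9, 7.1]
grip_width: 0.0239
gripper_force: 88.3
```

>>> {"api": "apply_moves", "payload": {
  "rows": [
    [0,0,-0.1,0,0,0],
    [0,0,-0.2,0,0,0],
    [0,0,-0.33,0,0,0],
    [0,0,-0.33,0,0,0]
  ]
}}

```text
clock: 4.1
tcp_pos: [0.4261, 0.26, 0.1504]
orientation: [-0.393, 3.114, 0.003]
contact_force: [0.4, 0.2, -3.6]
grip_width: 0.0238
gripper_force: 89.1
```

Run:
```python
from go import *
ps=np.array([.682,.132]);yw=-.148;u=np.array([np.cos(yw),np.sin(yw)])
for d in(.13,.075): print(d,ps-d*u,row(*(ps-d*u),.148,yw))
```

```text
0.13 [0.55342116 0.15116984] (array([-0.385, -0.548,  0.01 ]), array([0.001, 0.002, 0.254]))
0.075 [0.6078199  0.14305952] (array([-0.588, -0.634,  0.011]), array([0.001, 0.002, 0.254]))
```

>>> {"api": "apply_moves", "payload": {
  "rows": [
    [-0.13,-0.18,0.01,0,0,0.085],
    [-0.26,-0.37,0.01,0,0,0.17],
    [-0.385,-0.55,0.01,0,0,0.254],
    [-0.385,-0.55,0.01,0,0,0.254],
    [-0.385,-0.55,0.01,0,0,0.254]
  ]
}}

```text
clock: 4.72
tcp_pos: [0.5512, 0.15, 0.1445]
orientation: [-0.231, -3.13, 0.002]
contact_force: [-0.1, 0.5, -2.8]
grip_width: 0.0238
gripper_force: 89.2
```

Run:
```python
from fit import *
s=r.grab_frame("scene");t=r.grab_frame("top")
o=r.get_obs();p=np.array(o["tcp_pos"]);print(p)
for f in(s,t): print([(d["point"],d["conf"]) for d in r.landmark_of(f,"bracket_grip")],proj(f,p+[0,0,.0177]))
M,tt=T([p[0],p[1],-.148],p[2]+.0177)
def draw(f,x0,y0,w,h,k):
  im=cv2.resize(f["pixels"][y0:y0+h,x0:x0+w],None,fx=k,fy=k,interpolation=3)[:,:,::-1].copy()
  for b in BR:
    q=((proj(f,b/1000@M.T+tt)+.5-[x0,y0])*k).astype(int)
    for i in range(8):
      for j in(1,2,4):
        if not i&j: cv2.line(im,tuple(map(int,q[i])),tuple(map(int,q[i|j])),(0,255,255),1)
  c,sn=np.cos(-.148),np.sin(-.148);S=np.array([[c,-sn,0],[sn,c,0],[0,0,1]])
  for yy in(-26,26):
    b=box(0,4,yy-18,yy+18,0,56)/1000@S.T+[.682,.132,.095]
    q=((proj(f,b)+.5-[x0,y0])*k).astype(int)
    cv2.polylines(im,[q[[0,1,3,2]].reshape(-1,1,2)],1,(0,255,0),1)
  return im
a=draw(s,270,90,130,145,4);b=draw(t,130,55,100,145,4)
cv2.imwrite("pics/e.png",cv2.hconcat([a,b])[:, :800] if a.shape[1]+b.shape[1]<=800 else cv2.resize(cv2.hconcat([a,b]),(800,int(580*800/(a.shape[1]+b.shape[1])))))
```

```text
[0.55098982 0.15125557 0.14518186]
[([212.5, 133.9], 0.7), ([308.1, 151.2], 0.59)] [[307.493284  149.7370019]]
[] [[181.80804652 142.1250106 ]]
```

View pics/e.png

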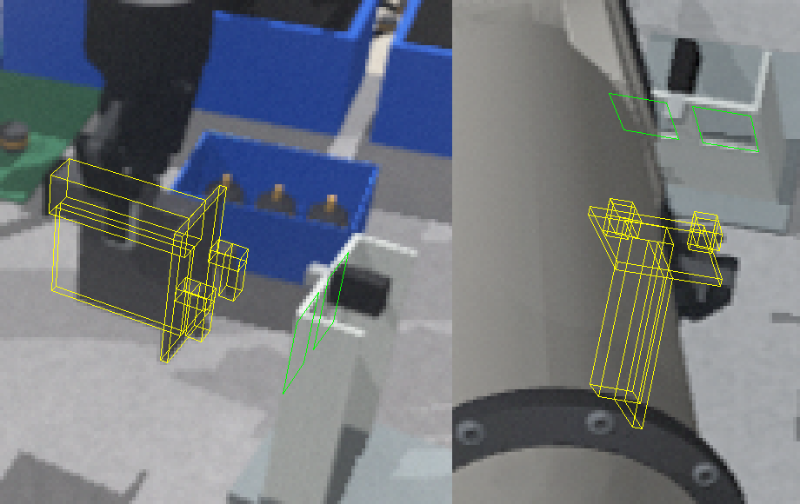

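The overlay matches the held bracket at e.png (50–240, 160–360) and the visible slot at e.png (690–760, 105–150). The bracket is level in the grip, so I approach the slots.

Run:
```python
from go import *
ps=np.array([.682,.132]);yw=-.148;u=np.array([np.cos(yw),np.sin(yw)])
for d in(.075,.058,.043): print(d,*row(*(ps-d*u),.148,yw))
```

```text
0.075 [-0.228 -0.    -0.009] [ 0.    -0.001  0.002]
0.058 [-0.296 -0.    -0.009] [ 0.    -0.001  0.002]
0.043 [-0.356 -0.001 -0.009] [ 0.    -0.001  0.002]
```

>>> {"api": "apply_moves", "payload": {
  "rows": [
    [-0.1,0,-0.01,0,0,0],
    [-0.2,0,-0.01,0,0,0],
    [-0.23,0,-0.01,0,0,0],
    [-0.26,0,-0.01,0,0,0],
    [-0.28,0,-0.01,0,0,0]
  ]
}}

```text
clock: 5.55
tcp_pos: [0.6214, 0.1402, 0.1486]
orientation: [-0.23, -3.132, -0.0]
contact_force: [0.5, -0.2, -3.8]
grip_width: 0.0237
gripper_force: 89.1
```

>>> {"api": "apply_moves", "payload": {
  "rows": [
    [-0.02,0,0,0,0,0],
    [-0.03,0,0,0,0,0],
    [-0.03,0,0,0,0,0]
  ]
}}

```text
clock: 5.92
tcp_pos: [0.6272, 0.1394, 0.1486]
orientation: [-0.23, -3.129, 0.0]
contact_force: [-6.6, 0.4, 0.8]
grip_width: 0.0239
gripper_force: 89.5
```

Contact of 6.6 N at x ≈ -0.055 fits the plate starting to press the catch, so I push on to the face.

>>> {"api": "apply_moves", "payload": {
  "rows": [
    [-0.015,0,0,0,0,0],
    [-0.03,0,0,0,0,0],
    [-0.03,0,0,0,0,0]
  ]
}}

```text
clock: 6.3
tcp_pos: [0.6333, 0.1385, 0.1484]
orientation: [-0.229, -3.126, 0.0]
contact_force: [-9.5, 1.8, 3.1]
grip_width: 0.0238
gripper_force: 89.9
```

>>> {"api": "apply_moves", "payload": {
  "rows": [
    [-0.012,0,0,0,0,0],
    [-0.012,0,0,0,0,0]
  ]
}}

```text
clock: 6.55
tcp_pos: [0.6334, 0.1386, 0.1479]
orientation: [-0.228, -3.12, 0.001]
contact_force: [-19.5, 1.3, 7.7]
grip_width: 0.0241
gripper_force: 90.6
```

The plate is against the face at 19 N. I ease back slightly and push down.

>>> {"api": "apply_moves", "payload": {
  "rows": [
    [0.008,0,0.02,0,0,0],
    [0.008,0,0.04,0,0,0],
    [0.008,0,0.06,0,0,0],
    [0.008,0,0.08,0,0,0]
  ]
}}

```text
clock: 7.05
tcp_pos: [0.6335, 0.1392, 0.1283]
orientation: [-0.228, -3.125, -0.001]
contact_force: [-12.6, 2.2, 5.5]
grip_width: 0.0236
gripper_force: 90.2
```

>>> {"api": "apply_moves", "payload": {
  "rows": [
    [0,0,0.015,0,0,0],
    [0,0,0.03,0,0,0],
    [0,0,0.04,0,0,0]
  ]
}}

```text
clock: 7.42
tcp_pos: [0.6334, 0.1392, 0.1183]
orientation: [-0.228, -3.125, -0.001]
contact_force: [-12.8, 2.6, 5.5]
grip_width: 0.0238
gripper_force: 90.2
```

>>> {"api": "apply_moves", "payload": {
  "rows": [
    [0,0,0.01,0,0,0],
    [0,0,0.02,0,0,0],
    [0,0,0.02,0,0,0]
  ]
}}

```text
clock: 7.8
tcp_pos: [0.6336, 0.1391, 0.1129]
orientation: [-0.229, -3.125, -0.001]
contact_force: [-10.1, 2.2, 1.0]
grip_width: 0.0239
gripper_force: 90.4
```

>>> {"api": "apply_moves", "payload": {
  "rows": [
    [0,0,0.01,0,0,0],
    [0,0,0.015,0,0,0],
    [0,0,0.015,0,0,0]
  ]
}}

```text
clock: 8.18
tcp_pos: [0.6336, 0.1393, 0.1122]
orientation: [-0.229, -3.125, -0.002]
contact_force: [-19.9, 1.4, 23.0]
grip_width: 0.0238
gripper_force: 93.3
```

There is a hard stop at exactly 35 mm, and the force dropped just before it, so the catch has likely snapped. I relax and release.

>>> {"api": "apply_moves", "payload": {
  "rows": [
    [0.01,0,-0.012,0,0,0],
    [0.01,0,-0.012,0,0,0]
  ]
}}

```text
clock: 8.43
tcp_pos: [0.6335, 0.1388, 0.1131]
orientation: [-0.23, -3.13, -0.001]
contact_force: [-6.0, 0.6, -0.6]
grip_width: 0.0239
gripper_force: 90.1
```

>>> {"api": "apply_moves", "payload": {
  "rows": [
    [0,0,0,0,0,0],
    [0,0,0,0,0,0],
    [0,0,0,0,0,0],
    [0,0,0,0,0,0],
    [0,0,0,0,0,0]
  ],
  "claw": 1
}}

```text
clock: 9.05
tcp_pos: [0.6353, 0.1379, 0.1131]
orientation: [0.231, 3.133, 0.0]
contact_force: [0.1, 0.8, -0.9]
grip_width: 0.0856
gripper_force: 0.0
```

>>> {"api": "apply_moves", "payload": {
  "rows": [
    [0,0,-0.1,0,0,0],
    [0,0,-0.25,0,0,0],
    [0,0,-0.45,0,0,0],
    [0.6,0,-0.5,0,0,0],
    [0.6,0,-0.5,0,0,0]
  ]
}}

```text
clock: 9.68
tcp_pos: [0.5111, 0.1565, 0.2366]
orientation: [0.232, 3.132, 0.001]
contact_force: [0.3, 1.1, -0.3]
grip_width: 0.0857
gripper_force: 0.0
```

>>> {"api": "apply_moves", "payload": {
  "rows": [
    [0.3,0.5,-0.1,0,0,0],
    [0.3,0.8,-0.1,0,0,0],
    [0.3,0.8,-0.1,0,0,0],
    [0.3,0.8,-0.1,0,0,0],
    [0.3,0.8,-0.1,0,0,0]
  ]
}}

```text
clock: 10.3
tcp_pos: [0.4659, 0.3682, 0.2609]
orientation: [-0.224, -3.133, -0.002]
contact_force: [0.3, -0.6, -0.5]
grip_width: 0.0856
gripper_force: 0.0
```

Run:
```python
from fit import *
s=r.grab_frame("scene");t=r.grab_frame("top")
a=cv2.resize(s["pixels"][110:255,290:410],None,fx=4,fy=4,interpolation=3);b=cv2.resize(t["pixels"][55:200,150:230],None,fx=4,fy=4,interpolation=3)
cv2.imwrite("pics/f.png",cv2.hconcat([a,b])[:,:,::-1])
fm=[]
for f in(s,t):
  p=proj(f,[.635,.139,.13])[0];print(p,[(d["point"],d["conf"]) for d in r.landmark_of(f,"bracket_grip")],[(d["point"],d["conf"]) for d in r.landmark_of(f,"plain_grip")])
```

```text
[340.50405402 172.88149023] [([337.6, 173.0], 0.73)] [([180.1, 256.3], 0.64)]
[191.89479678 109.20351244] [([131.4, 301.7], 0.69), ([191.0, 112.1], 0.56)] [([344.3, 218.3], 0.64)]
```

View pics/f.png

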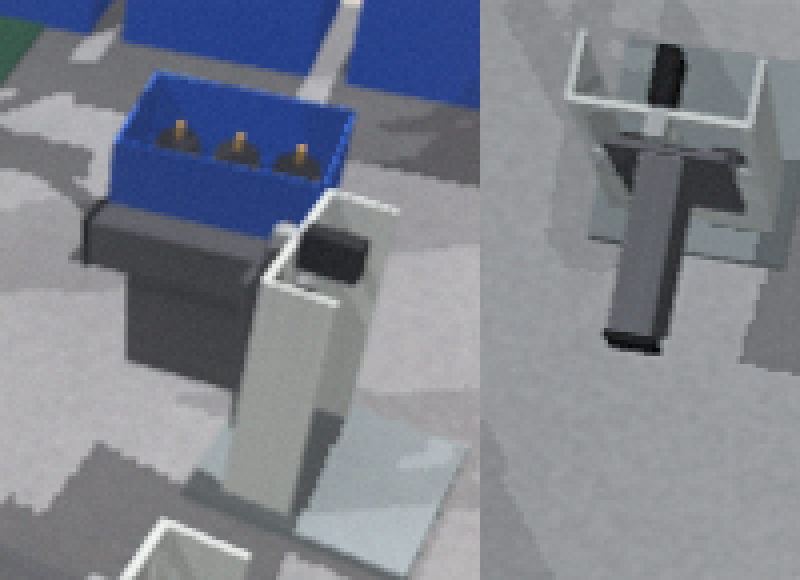

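The picture shows the bracket hanging straight in the stand. The catch nose is out over the plate's top edge at f.png (285,232) and (655,122), the same extent as before. The plain bracket has not moved.

```bash
python3 -c "
from bench import r
print(r.hand_in())"
```

```text
the job is handed in; nothing more can be done
None
```

The tabbed bracket hangs fully home in the empty stand with the catch snapped out over its top edge, the gripper is clear and the plain bracket did not move; the job is handed in, but no verdict came back.

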